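Reset an empty ratchet syringe dispenser

ROBOT

A 6-joint arm with a two-finger parallel gripper is mounted at the origin on the work surface. World frame = base frame: x ahead of the robot, y to its left, z up, the work surface at z = 0. Lengths are in m, angles in rad, forces in N, time in s.
With the tool pointing down it reaches from about 0.225 to 0.875 m from the base axis. Payload 3.4 kg.
Tool frame: the origin (TCP) lies on the centre line of the jaws, within the pads' length; the fingertips stand 17 mm ahead of it and the grasp point (between the pads) lies 2 mm behind it (nose_length is the distance from the TCP to the fingertips, in m); z points along the fingers, y is the line along which they close (so a half turn about z gives the same grasp; the last joint's range is limited). The gripper opens to 85 mm and grips with 20 to 120 N. Pads are 22 mm wide; open, the fingers measure 114 mm over their backs; the gripper's body (76 mm by 85 mm) begins 54 mm behind the grasp point. The pads swing forward as they close: fully open they stand 13 mm farther back than shut.
Start: joints at [1.056, 0.276, 1.505, -0, 1.361, -0.121], TCP at [0.221, 0.531, 0.248] pointing down, gripper open.
Joint ranges: [-2.89, 2.89], [-0.75, 2.08], [0.22, 2.7], [-1.18, 4.32], [0.11, 2.71], [-2.7, 2.7]. Speed limits (rad/s): [2.57, 2.57, 3.14, 3.14, 3.14, 3.14].

INTERFACE

Orientations are given as a unit quaternion [w, x, y, z].
In Python, from rig import get_state, get_image, sign_off, find_in, place_of, nose_length gives the robot as it stands.
- The arm moves only by the tool apply_moves, never from a script. Its argument "deltas" is one flat list of numbers, 5 for each row, row after row: the finger opening in mm, from 0 to 85.4, then the shift along the tool's x, y, z in mm, then the turn about the tool's z in degrees. A call has 1 to 12 rows; each row is the pose to reach, as a shift and turn from the pose commanded when the call began, along the tool's axes at that moment; what a row does not reach only later rows make up. A row lasts 1/12 s, in which the tool goes at most 41.7 mm and 7.16 degrees, less where a joint would pass 70% of its speed; a pose out of reach is approached as far as the arm can. A call with a gripper value outside its range is refused whole. The fingers move at their own pace and stop on an object; "squeeze" is the grip in N (left out, the last holds). Time passes only in rows, so rows that repeat a pose let the fingers close. It gives the time, the measured TCP pose, the force, the opening and the grip force at its end, in the units of the state.
- get_state(): the state, without advancing time (a new reading comes with each control period).
- get_image(name): name is "scene" or "top"; returns a dict with "frame" (420x560x3 uint8, red, green, blue), "K" (3x3 intrinsics, pixels), "position" and "orientation" of the camera in the world. Camera axes: x right, y down, z forward; pixel columns grow to the right and rows downward; lengths in m; the calibration is good to about 2 mm. A picture is of the moment at which its call begins. There is no depth.
- sign_off(): hands the job in; it is judged then, once.
Trained networks look in a picture, given as the dict that the camera call returned (one of the last four; its "shot" number tells which), for a name from the list of things; names that differ only in an ending like _2 or _b are one class to them, and where a whole thing is asked for, a point or a joint stands for the part that bears it (a point fixed in the world has none). Each returns a list of dicts, best first, with "score" (0 to 1); they miss things now and then, are a little off and sometimes report something else, mostly with a low value. They report only what shows in the picture. A call takes as long as a camera call.
- find_in(query, picture): "point" ([column, row] in pixels, amid what is visible of it).
- place_of(query, picture): "point" ([column, row] in pixels: a listed point, or the origin of a listed thing).
The state is a dict: "clock": time; "qpos": joint angles; "qd": joint speeds; "effort": joint torques, N m; "position": TCP position; "ee_rot": TCP orientation; "contact_force": force on the tool from outside, world axes, zero at the start; "moment": the same for the moment, N m; "width": finger opening in m; "gripper_force": force on a finger pad.
Only numpy, scipy, OpenCV 4.12 (cv2) and the standard library are available. Lean on these libraries where they do the work, as an engineer would, in place of code of your own. Each camera call takes 0.05 s, during which the arm holds its last target. There are 200 camera calls.

TASK

Get the empty syringe dispenser (the orange one, with nothing in its trough) ready for a new syringe: flip its ratchet pawl over to the released side (its ball leaning towards the trough), then slide its orange carriage all the way back to the rubber end stop, away from the trough. Leave the pawl released, and do not move the carriage of the blue dispenser, which still has a syringe in it.

Things in the scene. Friction and masses are not known exactly. Their poses are not given: they have to be found in the camera images.
- orange_tab (a point): Top centre (96 mm above table) of the orange tab on the empty dispenser's carriage: 10 mm thick in x, 40 wide in y, standing 50 above the carriage block (top 46 mm high). z up, x along the rail, pointing back to the rubber end stop, within 20 degrees of straight away from the robot. Free air on both x sides above 50 mm height. Trough (45 mm high) on the -x side; a like blue one stands beside it.
- orange_pawl_knob (a point): Centre of the 18 mm orange ball on the pawl's stalk, 80 mm to -y of the tab, 87-94 mm high. Pivot: on the carriage, 12 mm in tab +x, 46 mm high, 50 mm below the ball. Start, engaged: leans 20-35 degrees to +x, ball 30-41 mm in +x of the tab; carriage blocked in +x. Under 1 N towards -x takes it past upright; it falls to -x and stays, ball 17 mm in -x of the tab: released. Free space above 50 mm.
- orange_carriage (a joint): Position of the orange carriage along the rail in m: starts between 0.01 and 0.05, and 0.09 is fully back against the end stop; grows as it goes back (+x of the tab). With the pawl engaged it has up to 13 mm of play and then locks against going back. Slides with about 3 N of friction once the pawl is released and stays where it is left.
- loaded_carriage (a joint): Position in m of the blue carriage of the other dispenser, the one with a clear syringe in its trough: 0 at the start, to be left there.

How it is judged:
On the way:
1. the orange pawl is flipped over to its released side while the carriage is still away from the end stop (x of orange_pawl_knob in the frame of orange_tab below -0.005 m and value of joint orange_carriage below 0.075 m), for 0.2 s.
At the end, for the whole second after the job is handed in: The orange carriage is at rest within 10 mm of the end stop (joint above 0.08 m) and its pawl still lies over on the released side (ball at least 5 mm to the trough side of the tab centre) (value of joint orange_carriage above 0.08 m and velocity of joint orange_carriage between -0.01 and 0.01 m/s and x of orange_pawl_knob in the frame of orange_tab below -0.005 m); the robot touches nothing.
It fails at once if the carriage of the loaded blue dispenser is moved by more than 10 mm (value of joint loaded_carriage above 0.01 m or value of joint loaded_carriage below -0.01 m).
It also fails if it takes over 40 s, if anything falls off the work surface, if the arm or the gripper's body presses on something with over 40 N, if the wrist force passes 120 N, or if a joint passes its speed limit or range.

## Working session

There is one attempt and no reset: what is moved stays moved. The work goes in short steps, Python scripts to look and compute and a tool call to move; the robot and the scene stay as the last step left them, time stands still between calls to the robot, and variables do not carry over. Pictures are saved under pics/ and viewed, at most 10 in all, crops included, and the job is handed in when it is done.

Besides the shell and the picture viewer there is one more tool, called after "Call:" in YAML: its name, and indented under it one key for each argument. apply_moves: Moves the arm, as the interface text tells. Its arguments: {"type":"object","properties":{"deltas":{"type":"array"},"squeeze":{"type":"number"}},"required":["deltas"]}

```bash
mkdir -p pics; cat > h.py <<'E'
import numpy as np, cv2
from scipy.spatial.transform import Rotation as R
from rig import *
def rot(q): return R.from_quat([q[1],q[2],q[3],q[0]]).as_matrix()
def ray(p,px):
    d=rot(p["orientation"])@np.linalg.inv(p["K"])@[px[0],px[1],1.]
    return np.array(p["position"]),d/np.linalg.norm(d)
def atz(p,px,z):
    o,d=ray(p,px); return o+d*(z-o[2])/d[2]
def tri(a,b):
    A=np.zeros((3,3));y=np.zeros(3)
    for o,d in (a,b):
        M=np.eye(3)-np.outer(d,d);A+=M;y+=M@o
    return np.linalg.solve(A,y)
E
cat > look.py <<'E'
from h import *
import sys
np.set_printoptions(precision=4,suppress=True)
s=get_state();print(s["clock"],s["position"],s["ee_rot"],s["width"],s["contact_force"])
zs={"orange_tab":.096,"orange_pawl_knob":.09}
P={n:get_image(n) for n in("scene","top")}
for n,p in P.items():
    cv2.imwrite(f"pics/{n}_{sys.argv[1]}.png",p["frame"][:,:,::-1])
    print(n,np.array(p["position"]))
    for q in zs:
        for r in place_of(q,p)[:3]: print(n,q,r["score"],np.array(r["point"]),atz(p,r["point"],zs[q]))
print(nose_length)
E
python3 look.py a; python3 -c "
import cv2,numpy as np
" 
```

```text
0.0 [0.2204 0.5305 0.2474] [-0.0003  0.1956  0.9807 -0.0009] 0.08535151488734449 [-0.0319  0.4183 -0.1999]
scene [0.8221 0.3764 0.7092]
scene orange_tab 0.95 [246.9 167.4] [ 0.5061 -0.114   0.096 ]
scene orange_pawl_knob 0.72 [198.4 158.9] [ 0.5547 -0.1817  0.09  ]
top [ 0.4043 -0.007   1.0235]
top orange_tab 0.77 [347.1 185.1] [ 0.5039 -0.113   0.096 ]
top orange_pawl_knob 0.77 [383.7 156.7] [ 0.5534 -0.1803  0.09  ]
0.017
```

View pics/scene_a.png

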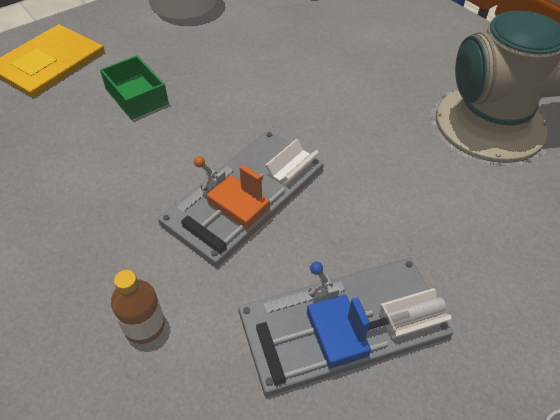

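View pics/top_a.png

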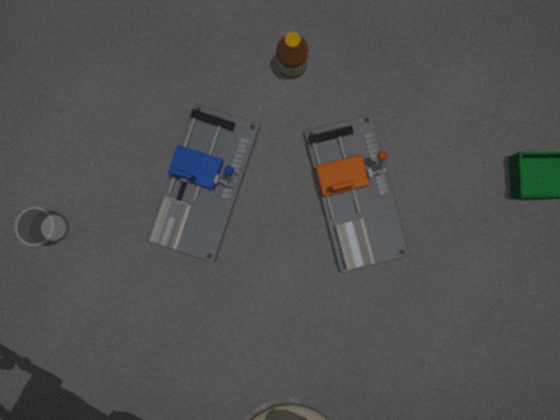

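The scene shows the orange dispenser with its tab at (247,167) and ball at (199,160). In the top view they are at (342,185) and (382,156), which matches the networks. The rail runs at about +15° yaw, and the ball sits about 31 mm in +x of the tab. I'll bring the closed fingers to the far side of the ball, with tool y along the rail.

Call:
apply_moves:
  deltas: [0, -617, -501, 0, 52.4, 0, -617, -501, 0, 52.4, 0, -617, -501, 0, 52.4, 0, -617, -501, 0, 52.4, 0, -617, -501, 0, 52.4, 0, -617, -501, 0, 52.4, 0, -617, -501, 0, 52.4, 0, -617, -501, 0, 52.4, 0, -617, -501, 0, 52.4, 0, -617, -501, 0, 52.4, 0, -617, -501, 0, 52.4, 0, -617, -501, 0, 52.4]
  squeeze: 20

```text
clock: 1.3
position: [0.4586, 0.089, 0.2486]
ee_rot: [0.0, 0.609, 0.793, 0.0]
contact_force: [0.1, 0.5, 0.3]
width: -0.0
gripper_force: 0.0
```

Call:
apply_moves:
  deltas: [0, -285, 67, 0, 0, 0, -285, 67, 0, 0, 0, -285, 67, 0, 0, 0, -285, 67, 0, 0, 0, -285, 67, 0, 0, 0, -285, 67, 0, 0, 0, -285, 67, 0, 0, 0, -285, 67, 0, 0, 0, -285, 67, 0, 0]

```text
clock: 2.05
position: [0.5974, -0.1691, 0.2472]
ee_rot: [-0.001, 0.61, 0.793, -0.0]
contact_force: [0.4, 0.9, 0.2]
width: 0.0001
gripper_force: 0.0
```

```bash
python3 look.py b; python3 - <<'E'
from h import *
s=get_state();a=np.radians(15);ux=np.array([np.cos(a),np.sin(a)]);uy=np.array([-ux[1],ux[0]])
for n,k in(("tab",(.505,-.1135)),("knob",(.554,-.181))):
    d=np.array(k)-s["position"][:2];print(n,"tool x,y mm",d@uy*1e3,d@ux*1e3)
E
```

```text
2.05 [ 0.5974 -0.1691  0.2472] [-0.0005  0.6098  0.7926 -0.0001] 6.796646140648093e-05 [0.4363 0.9007 0.1731]
scene [0.8221 0.3764 0.7092]
scene orange_tab 0.56 [246.7 170. ] [ 0.5096 -0.1096  0.096 ]
scene orange_pawl_knob 0.5 [198.  158.2] [ 0.5544 -0.1835  0.09  ]
top [ 0.4043 -0.007   1.0235]
top orange_tab 0.91 [346.9 186.6] [ 0.5013 -0.1126  0.096 ]
top orange_pawl_knob 0.54 [382.4 158.1] [ 0.5509 -0.1779  0.09  ]
0.017
tab tool x,y mm 73.73549454278017 -74.7631372231791
knob tool x,y mm -4.146631941755445 -44.903057279434854
```

Call:
apply_moves:
  deltas: [0, -3, 0, 40, 0, 0, -3, 0, 80, 0, 0, -3, 0, 120, 0, 0, -3, 0, 158, 0, 0, -3, 0, 158, 0, 0, -3, -12, 158, 0, 0, -3, -22, 158, 0, 0, -3, -30, 158, 0, 0, -3, -38, 158, 0, 0, -3, -46, 158, 0, 0, -3, -54, 158, 0, 0, -3, -60, 158, 0]

```text
clock: 3.35
position: [0.5387, -0.1857, 0.0912]
ee_rot: [0.0, 0.609, 0.793, 0.0]
contact_force: [1.1, -0.2, 0.4]
width: 0.0
gripper_force: 0.0
```

```bash
python3 look.py c; python3 - <<'E'
import cv2
a=cv2.imread("pics/scene_c.png")[110:270,140:350];b=cv2.imread("pics/top_c.png")[100:280,280:430]
a=cv2.resize(a,(480,366));b=cv2.resize(b,(305,366));cv2.imwrite("pics/c.png",cv2.hconcat([a,b]))
E
```

```text
3.35 [ 0.5387 -0.1857  0.0912] [0.0005 0.6087 0.7934 0.0001] 2.9828187454317073e-05 [ 1.0811 -0.1623  0.382 ]
scene [0.8221 0.3764 0.7092]
scene orange_tab 0.92 [245.4 170.3] [ 0.5116 -0.1103  0.096 ]
scene orange_pawl_knob 0.61 [219.  145.2] [ 0.5107 -0.1881  0.09  ]
top [ 0.4043 -0.007   1.0235]
top orange_tab 0.57 [346.2 185. ] [ 0.5041 -0.1115  0.096 ]
top orange_pawl_knob 0.54 [387.  182.2] [ 0.5078 -0.1843  0.09  ]
0.017
```

View pics/c.png

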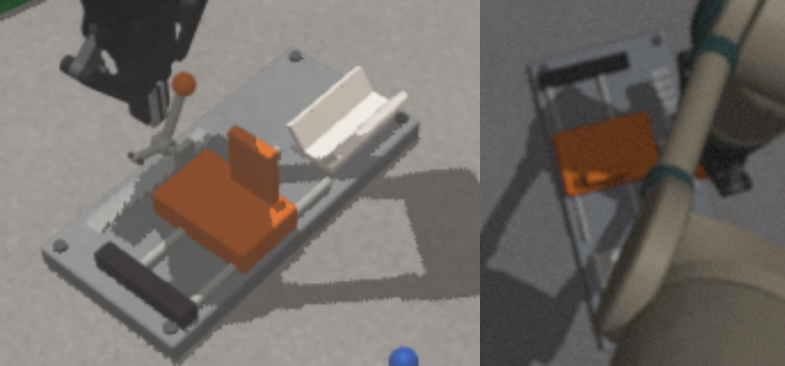

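The crop shows the ball leaning towards the trough, at (184,84) beside the fingers. It measures about −16 mm in the tab frame, so the pawl is released. Next I back off, lift over and come down on the trough side of the tab.

Call:
apply_moves:
  deltas: [0, 0, 15, 0, 0, 0, 0, 15, -40, 0, 0, 0, 15, -60, 0, 0, 40, -20, -60, 0, 0, 79, -53, -60, 0, 0, 79, -53, -60, 0, 0, 79, -53, -60, 0, 0, 79, -53, -25, 0, 0, 79, -53, 8, 0, 0, 79, -53, 8, 0]

```text
clock: 4.48
position: [0.465, -0.1213, 0.078]
ee_rot: [-0.005, 0.608, 0.794, -0.001]
contact_force: [-1.2, 0.8, -0.3]
width: 0.0
gripper_force: 0.0
```

```bash
python3 look.py d; python3 - <<'E'
import cv2
a=cv2.imread("pics/scene_d.png")[110:270,140:350]
cv2.imwrite("pics/d.png",cv2.resize(a,(630,480)))
E
```

```text
4.4833 [ 0.465  -0.1213  0.078 ] [-0.0046  0.6083  0.7937 -0.0012] 3.6807649190986364e-05 [-1.2139  0.8072 -0.2933]
scene [0.8221 0.3764 0.7092]
scene orange_tab 0.95 [248.7 172.3] [ 0.51   -0.1037  0.096 ]
scene orange_pawl_knob 0.8 [220.9 144.8] [ 0.5076 -0.187   0.09  ]
scene orange_pawl_knob 0.19 [249.9 170.3] [ 0.5029 -0.1108  0.09  ]
top [ 0.4043 -0.007   1.0235]
top orange_tab 0.56 [347.7 183.3] [ 0.5071 -0.1142  0.096 ]
0.017
```

View pics/d.png

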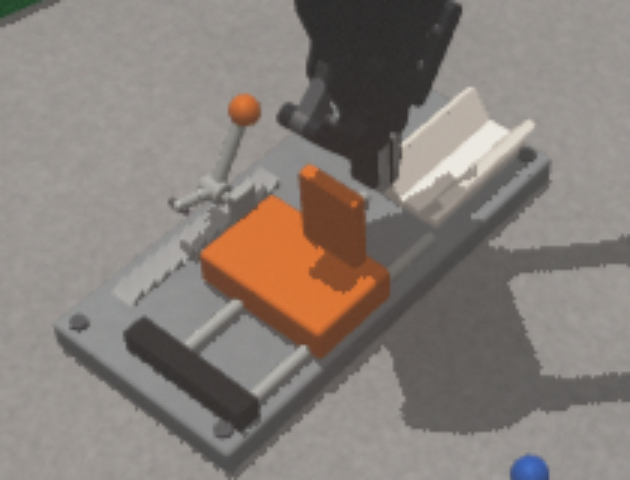

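The fingers are down between the tab and the trough, and the released ball is clear at (244,110). I'll push along +x and watch the force.

Call:
apply_moves:
  deltas: [0, 0, 8, 0, 0, 0, 0, 16, 0, 0, 0, 0, 22, 0, 0, 0, 0, 28, 0, 0, 0, 0, 34, 0, 0, 0, 0, 40, 0, 0, 0, 0, 46, 0, 0, 0, 0, 52, 0, 0]

```text
clock: 5.45
position: [0.5185, -0.1093, 0.0821]
ee_rot: [-0.0, 0.608, 0.794, -0.0]
contact_force: [-3.0, -3.3, 0.7]
width: -0.0
gripper_force: 1.6
```

```bash
python3 look.py e; python3 - <<'E'
import cv2
a=cv2.imread("pics/scene_e.png")[110:270,140:350]
cv2.imwrite("pics/e.png",cv2.resize(a,(630,480)))
E
```

```text
5.45 [ 0.5185 -0.1093  0.0821] [-0.0002  0.6084  0.7936 -0.0003] -5.956649481300223e-06 [-3.0337 -3.3079  0.7169]
scene [0.8221 0.3764 0.7092]
scene orange_tab 0.82 [232.9 179.5] [ 0.5384 -0.106   0.096 ]
scene orange_pawl_knob 0.82 [208.5 154.1] [ 0.5358 -0.1811  0.09  ]
top [ 0.4043 -0.007   1.0235]
0.017
```

View pics/e.png

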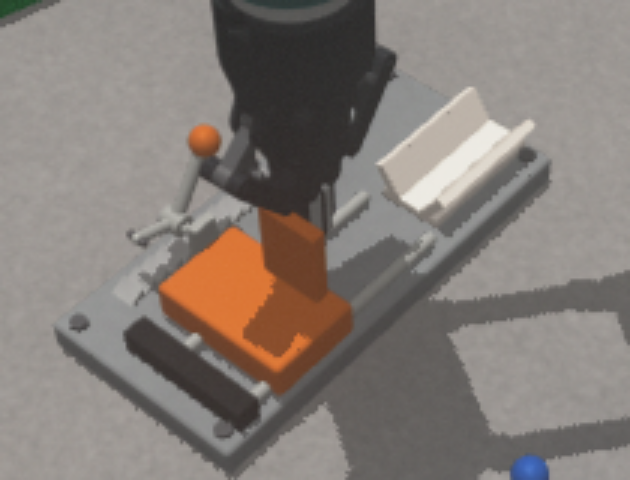

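The carriage has moved about 30 mm and the ball is still released at (204,140). About 20–25 mm remain to the black stop.

Call:
apply_moves:
  deltas: [0, 0, 6, 0, 0, 0, 0, 11, 0, 0, 0, 0, 15, 0, 0, 0, 0, 18, 0, 0, 0, 0, 18, 0, 0]

```text
clock: 6.17
position: [0.5308, -0.1056, 0.0822]
ee_rot: [-0.004, 0.608, 0.794, -0.004]
contact_force: [-13.7, -7.2, 8.8]
width: 0.0
gripper_force: 7.5
```

```bash
python3 look.py f; python3 - <<'E'
import cv2
a=cv2.imread("pics/scene_f.png")[110:270,140:350]
cv2.imwrite("pics/f.png",cv2.resize(a,(630,480)))
E
```

```text
6.1667 [ 0.5308 -0.1056  0.0822] [-0.0039  0.6075  0.7943 -0.0043] 3.9377676384826795e-05 [-13.7317  -7.1782   8.7564]
scene [0.8221 0.3764 0.7092]
scene orange_pawl_knob 0.88 [202.4 158. ] [ 0.5485 -0.1796  0.09  ]
scene orange_pawl_knob 0.32 [228.  185.1] [ 0.5483 -0.1057  0.09  ]
top [ 0.4043 -0.007   1.0235]
top orange_tab 0.41 [338.8 160.7] [ 0.5475 -0.1     0.096 ]
0.017
```

View pics/f.png

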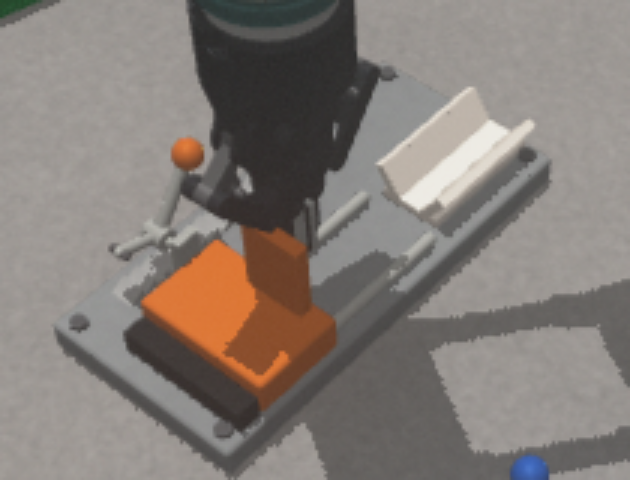

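The block's front face is now against the black stop, from (140,310) to (255,400). The force has risen to 15 N with the motion stalled, and the ball is still released at (187,153). I'll back off and lift.

Call:
apply_moves:
  deltas: [0, 0, -10, 0, 0, 0, 0, -25, 0, 0, 0, 0, -30, 0, 0, 0, 0, -30, -30, 0, 0, 0, -30, -70, 0, 0, 0, -30, -110, 0, 0, -60, -200, -150, 0, 0, -60, -200, -150, 0, 0, -60, -200, -150, 0, 0, -60, -200, -150, 0, 0, -60, -200, -150, 0, 0, -60, -200, -150, 0]

```text
clock: 7.47
position: [0.3566, -0.2164, 0.2337]
ee_rot: [0.002, 0.61, 0.792, -0.0]
contact_force: [1.1, 0.2, -0.5]
width: 0.0
gripper_force: 0.0
```

```bash
python3 look.py g; python3 - <<'E'
import cv2
a=cv2.imread("pics/scene_g.png")[110:410,140:490];b=cv2.imread("pics/top_g.png")[80:280,140:430]
cv2.imwrite("pics/g.png",cv2.hconcat([cv2.resize(a,(467,400)),cv2.resize(b,(330,400))]))
E
```

```text
7.4667 [ 0.3566 -0.2164  0.2337] [ 0.0019  0.6101  0.7923 -0.0005] 6.9667737850201645e-06 [ 1.144   0.2039 -0.4765]
scene [0.8221 0.3764 0.7092]
scene orange_pawl_knob 0.67 [202.6 157.1] [ 0.5471 -0.1811  0.09  ]
top [ 0.4043 -0.007   1.0235]
top orange_tab 0.56 [337.5 161.4] [ 0.5463 -0.0977  0.096 ]
top orange_pawl_knob 0.54 [384.6 159.3] [ 0.5487 -0.1817  0.09  ]
0.017
```

View pics/g.png

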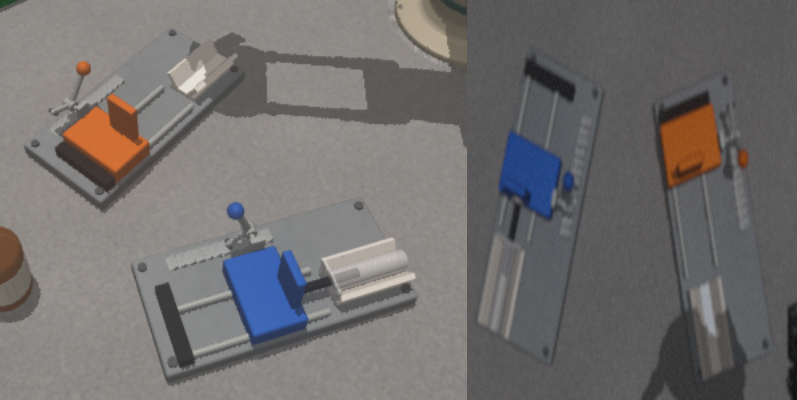

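The orange block is tight against the stop, the ball leans to the trough side at (84,68), the blue dispenser hasn't moved, and the arm is clear.

```bash
python3 -c "from rig import *; print(sign_off())"
```

```text
the job is handed in; nothing more can be done
None
```

The job is handed in: in the last pictures the orange pawl is released, its carriage is back against the end stop, and the blue dispenser shows no movement; the sign-off gave no verdict.

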